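# Cap the dive canister to its half-turn vent position and hold

### The job

The folded aluminium snorkel stand has been left lying across the open mouth of the steel canister: lift it off and lay it flat on the bottom of the empty low crate. Then take the bayonet cap by its bar, drop its two side pins through the notches in the canister's rim, press it down against the spring and twist it clockwise (seen from above) half-way to the lock, so that the bar points at the twin lines on the rim; do not go on to the lock click at the dot. Finish still gripping the cap at that half-turn so that the canister can vent, without letting go, and leave the mask, mouthpieces and all the other things where they are.

Things in the scene. Friction and masses are not known exactly. Their poses are not given: they have to be found in the camera images.
- canister: Small stainless canister, 76 mm diameter, clamped upright on a fixed black foot plate 112 mm square, 8 mm thick; it cannot move or turn. Origin: on the table under its axis; z up. Its rim is a flat collar, outer diameter 88 mm, 6 mm thick, top at z = 100 mm, round a hole of 50 mm diameter. x axis: through the two notches in the rim and the single line marked outside each (entry).
- notch (a point): Middle of one of the two notches in the rim, on the canister's +x side at radius 29 mm, z = 100 mm; the other lies opposite (-x). Each is 16 mm wide and runs from the hole out to radius 33 mm; the cap's pins pass down through them. Under the collar the pins turn clockwise only (seen from above): a stop beside each notch blocks the other way.
- half_mark: The two pairs of dark twin lines on the collar (radius 33 to 44 mm, 100 mm above the table) that mark the half-turn, 45 degrees clockwise from the notches. Origin on the canister's axis at table height; the x axis runs through both pairs.
- lock_dot (a point): One of the two round dark dots on the collar that mark the lock, 90 degrees clockwise from the notches (radius 38.5 mm, 100 mm above the table). A sprung ball under the collar gives the click; its resistance begins some 62 degrees from the notches.
- plate (a joint): Sprung gasket plate inside the mouth: metres it is pushed down, 0 when free. It meets the cap when the flange is 6 mm above the rim, pushing up with 2.4 N, and 6 N with the flange on the rim (0.006). The pins clear the collar's underside in the last 2 mm; turned under it, the flange stays up to 2 mm above the rim if not pressed.
- cap: Stainless bayonet cap, about 160 g, standing on its plug. Origin: centre of the plug's underside; z up. Plug 46 mm diameter, 26 mm high, foot tapered to 38 mm over 10 mm; flange 64 mm diameter, z = 26 to 31 mm; bar grip 52 mm long (x), 12 mm wide (y), z = 31 to 57 mm. Two round pins, 8 mm thick, along +x and -x under the bar, reach radius 30 mm at z = 14 mm. Same after a half turn.
- stand: Folded snorkel stand: aluminium bars side by side, 190 mm long (x), 29 mm wide (y), 14 mm high where gripped (ends 16 mm), about 160 g. Origin: centre of its underside, near its centre of mass; z up. It starts lying across the canister's rim (underside 100 mm above the table), its middle within 15 mm of the canister's axis.
- crate: Empty low sage-green crate, open at the top, fixed to the table. Origin: centre of its underside; outside 300 mm long (x) by 210 mm wide (y) by 75 mm high, walls and floor 5 mm thick.
- mask: Bystander: smoked-grey dive mask lying lens up, 186 mm (y) by 100 mm (x), 59 mm high. Origin: centre of its underside.
- mouthpiece_clear: Bystander: clear mouthpiece, 62 mm wide (y), 57 mm long (x), 26 mm high. Origin: under the bite flange, on the table.
- mouthpiece_blue: Bystander: blue mouthpiece of the same shape, 62 mm wide (y), 57 mm long (x), 26 mm high. Origin: under the bite flange, on the table.
- screw_cap: Bystander: low round knurled screw cap of steel, 60 mm diameter, 30 mm high, with no bar and no pins. Origin: centre of its underside.
- tin: Bystander: flat round aluminium tin for O-rings, 70 mm diameter, 26 mm high. Origin: centre of its underside.
- defog_bottle: Bystander: small white bottle, 34 mm diameter, 100 mm high. Origin: centre of its underside.
- torch: Bystander: black dive torch lying down, 140 mm long (x), head 40 mm diameter. Origin: on the table under its middle.
Not all that is in view belongs to the job. What is shaped like the cap but blue or brown is not meant.

How it is judged:
On the way, in this order (a step that is already met when the one before it is completed fails the run):
1. the snorkel stand lies flat on the bottom of the crate, let go (x of stand in the frame of crate between -0.15 and 0.15 m and y of stand in the frame of crate between -0.105 and 0.105 m and z of stand in the frame of crate below 0.02 m and angle between stand's own z axis and vertical below 0.2 rad and contact force between stand and the fingers below 0.1 N and linear speed of stand below 0.03 m/s), for 0.2 s.
2. the cap's pins have dropped through the notches: cap pressed into the mouth at the entry line (z of cap in the frame of canister below 0.0775 m and horizontal distance between cap and canister below 0.005 m and angle between cap's own z axis and vertical below 0.12 rad and angle between the x axis of cap and the x axis of canister, either way round below 0.35 rad), for 0.1 s.
3. the cap is turned half-way to the lock, pins under the rim (z of cap in the frame of canister below 0.0775 m and horizontal distance between cap and canister below 0.005 m and angle between cap's own z axis and vertical below 0.12 rad and angle between the x axis of cap and the x axis of half_mark, either way round below 0.2 rad), for 0.3 s.
At the end, for the whole second after the job is handed in: Cap in the canister's mouth, pins under the rim (origin 22.5 mm or more below the rim's top, within 5 mm of the axis, tilt under 0.12 rad), bar within 0.2 rad of the twin lines, still, gripped with over 2 N; the stand flat (0.2 rad) on the crate's bottom, untouched, at rest (all of step 1 and all of step 3 and contact force between cap and the fingers above 2 N and linear speed of cap below 0.02 m/s and angular speed of cap below 0.15 rad/s); the arm keeps its last pose, push and grip.
It fails at once if the cap is turned on to the lock (within 0.25 rad of the dot) (z of cap in the frame of canister below 0.0775 m and horizontal distance between cap and canister below 0.005 m and angle between the x axis of cap and the y axis of canister, either way round below 0.25 rad).
It fails at once if a bystander is moved by more than 30 mm (distance of any of mask, mouthpiece_clear, mouthpiece_blue, screw_cap, tin, defog_bottle, torch from where it was at the start of the episode above 0.03 m).
It also fails if it takes over 67 s, if anything falls off the work surface, if the arm or the gripper's body presses on something with over 40 N, if the wrist force passes 120 N, or if a joint passes its speed limit or range.

### The arm

A 6-joint arm with a two-finger parallel gripper is mounted at the origin on the work surface. World frame = base frame: x ahead of the robot, y to its left, z up, the work surface at z = 0. Lengths are in m, angles in rad, forces in N, time in s.
With the tool pointing down it reaches from about 0.25 to 0.725 m from the base axis. Payload 4 kg.
Tool frame: the origin (TCP) lies midway between the tips of the shut fingers; the grasp point (between the pads) lies 19 mm behind it (bot.grip_point_offset is the distance from the TCP to the grasp point, in m); z points along the fingers, y is the line along which they close (so a half turn about z gives the same grasp; the last joint's range is limited). The gripper opens to 85 mm and grips with 20 to 120 N. Pads are 22 mm wide; open, the fingers measure 114 mm over their backs; the gripper's body (76 mm by 85 mm) begins 54 mm behind the grasp point. The pads swing forward as they close: fully open they stand 13 mm farther back than shut.
Start: joints at [-1.117, 0.241, 0.005, 1.335, 0, 1.571], TCP at [0.219, -0.449, 0.231] pointing down, gripper open.
Joint ranges: [-2.72, 2.72], [-1.05, 1.87], [-1.09, 1.28], [-1.99, 2.15], [-1.42, 1.44], [-3.14, 3.14]. Speed limits (rad/s): [2.79, 2.79, 3.14, 3.14, 3.14, 3.14].

### API

Orientations are given as a unit quaternion [x, y, z, w].
In Python, from workcell import bot gives the robot as it stands.
- The arm moves only by the tool step_arm, never from a script. Its argument "targets" is text: rows parted by semicolons, each of 7 numbers parted by spaces: the opening, from -1 (shut) to 1 (fully open), so that 0 is half open, then the shift along the world's x, y, z normalised to -1 to 1, where 1 is 0.5 m, then the turn, a rotation vector about the world's x, y, z normalised to -1 to 1, where 1 is pi/4 rad. In form: gripper x y z wx wy wz; .... A call has 1 to 10 rows; each row is the pose to reach, as a shift and turn from the pose commanded when the call began; what a row does not reach only later rows make up. A row lasts 1/12 s, in which the tool goes at most 41.7 mm and 7.16 degrees, less where a joint would pass 70% of its speed; a pose out of reach is approached as far as the arm can. A call with a number of a shift or a turn outside -1 to 1 is refused whole. A call with a gripper value outside its range is refused whole. The fingers move at their own pace and stop on an object; the grip force is fixed at half the most. Time passes only in rows, so rows that repeat a pose let the fingers close. It gives the time, the measured TCP pose, the force, the opening and the grip force at its end, in the units of the state.
- bot.get_obs(): the state, without advancing time (a new reading comes with each control period).
- bot.camera(name): name is "scene" or "top" or "wrist"; returns the picture (384x512x3 uint8, red, green, blue); there is no depth.
- bot.camera_info(name): a dict with "vertical_fov" (degrees; the focal length in pixels is half the picture's height over the tangent of half this angle, whatever the lens; pixels are square), "cx", "cy" (the principal point, pixels), "pose" (4x4, takes a point from camera to world coordinates). Camera axes: x right, y up, looking along -z (the intrinsics and any distortion apply to the point x, -y, -z); pixel columns grow to the right and rows downward; lengths in m; the calibration is good to about 2 mm. A picture is of the moment at which its call begins: read the wrist's pose just before it. camera_info takes no time and is no camera call; for the wrist camera it gives the pose at the moment of the call.
- bot.job_done(): hands the job in; it is judged then, once.
The state is a dict: "clock": time; "joint_pos": joint angles; "joint_vel": joint speeds; "tau": joint torques, N m; "eef_pos": TCP position; "tool_rot": TCP orientation; "ft_force": force on the tool from outside, world axes, zero at the start; "ft_torque": the same for the moment, N m; "grip_width": finger opening in m; "grasp_force": force on a finger pad.
Only numpy, scipy, OpenCV 4.12 (cv2) and the standard library are available. Lean on these libraries where they do the work, as an engineer would, in place of code of your own. Each camera call takes 0.05 s, during which the arm holds its last target. There are 200 camera calls.

## Working session

There is one attempt and no reset: what is moved stays moved. The work goes in short steps, Python scripts to look and compute and a tool call to move; the robot and the scene stay as the last step left them, time stands still between calls to the robot, and variables do not carry over. Pictures are saved under pics/ and viewed, at most 12 in all, crops included, and the job is handed in when it is done.

Besides the shell and the picture viewer there is one more tool, called after "Call:" in YAML: its name, and indented under it one key for each argument. step_arm: Moves the arm, as the interface text tells. Scaled input: -1 to 1 covers 0.5 m each way for a shift and pi/4 rad each way for a turn. Its arguments: {"type":"object","properties":{"targets":{"type":"string"}},"required":["targets"]}

```bash
mkdir -p pics
cat > h.py <<'E'
import numpy as np, cv2
from workcell import bot
def snap(n,f):
    i=bot.camera_info(n); im=bot.camera(n)[:,:,::-1].copy(); cv2.imwrite('pics/'+f,im); return im,i
def ray(i,u,v,z):
    h=384; f=h/2/np.tan(np.radians(i['vertical_fov'])/2); P=np.array(i['pose'])
    d=P[:3,:3]@np.array([(u-i['cx'])/f,-(v-i['cy'])/f,-1]); o=P[:3,3]
    return o+d*(z-o[2])/d[2]
E
python3 - <<'E'
from h import *
a,i=snap('top','t0.png'); b,j=snap('scene','s0.png')
print({k:v for k,v in i.items()}); print(j)
cv2.imwrite('pics/t0b.png',cv2.resize(a,(800,600),interpolation=cv2.INTER_CUBIC))
cv2.imwrite('pics/s0b.png',cv2.resize(b,(800,600),interpolation=cv2.INTER_CUBIC))
print(bot.get_obs())
E
```

```text
{'vertical_fov': 48.30554734636183, 'cx': 255.94156983134073, 'cy': 191.27628094497462, 'pose': array([[ 0.01406268,  0.97302147, -0.23028562,  0.33514595],
       [-0.99989792,  0.01310203, -0.00570026, -0.01904403],
       [-0.00252926,  0.23034227,  0.97310639,  1.19226159],
       [ 0.        ,  0.        ,  0.        ,  1.        ]])}
{'vertical_fov': 47.75201773667262, 'cx': 268.85723379518055, 'cy': 191.2349444511904, 'pose': array([[-0.44641916, -0.48205369,  0.75387941,  1.48476522],
       [ 0.89481291, -0.23630101,  0.37877657,  0.45711064],
       [-0.00444818,  0.84367415,  0.53683717,  0.75414788],
       [ 0.        ,  0.        ,  0.        ,  1.        ]])}
{'clock': 0.1, 'joint_pos': array([-1.11702198e+00,  2.41335393e-01,  3.85737467e-03,  1.33515897e+00,
       -9.14623856e-06,  1.57082427e+00]), 'joint_vel': array([ 0.00016628, -0.00111323,  0.00315707, -0.00159071,  0.00083438,
       -0.00038216]), 'tau': array([ 4.57568585e-04, -3.73139012e+01,  2.53010005e+01,  1.08828291e-02,
        4.22373125e-05, -9.85520103e-06]), 'eef_pos': array([ 0.21893698, -0.44890649,  0.23050247]), 'tool_rot': array([ 9.74374060e-01,  2.24931864e-01, -2.11492465e-04, -8.95710979e-04]), 'ft_force': array([ 0.67770352, -0.0673257 ,  0.24818338]), 'ft_torque': array([0.00837874, 0.04045901, 0.00776812]), 'grasp_force': 0.0, 'grip_width': 0.08536060689624048}
```

View pics/t0b.png

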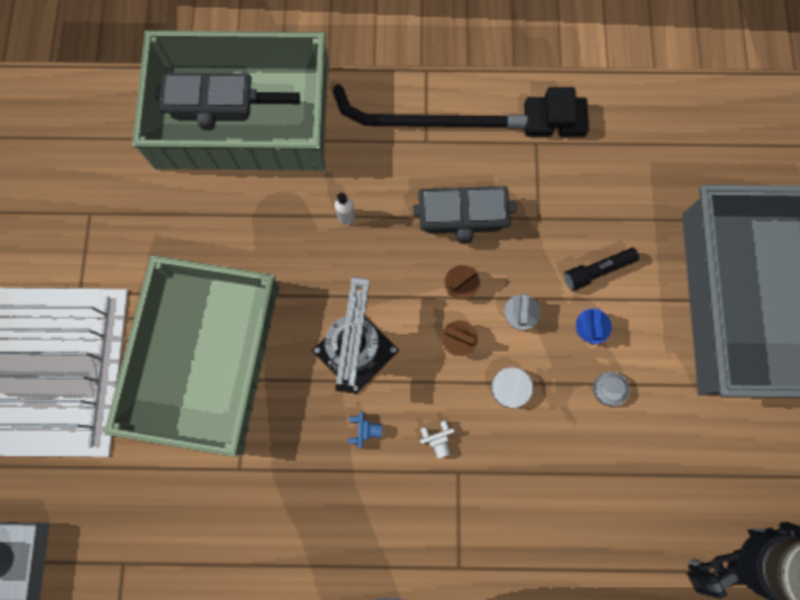

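View pics/s0b.png

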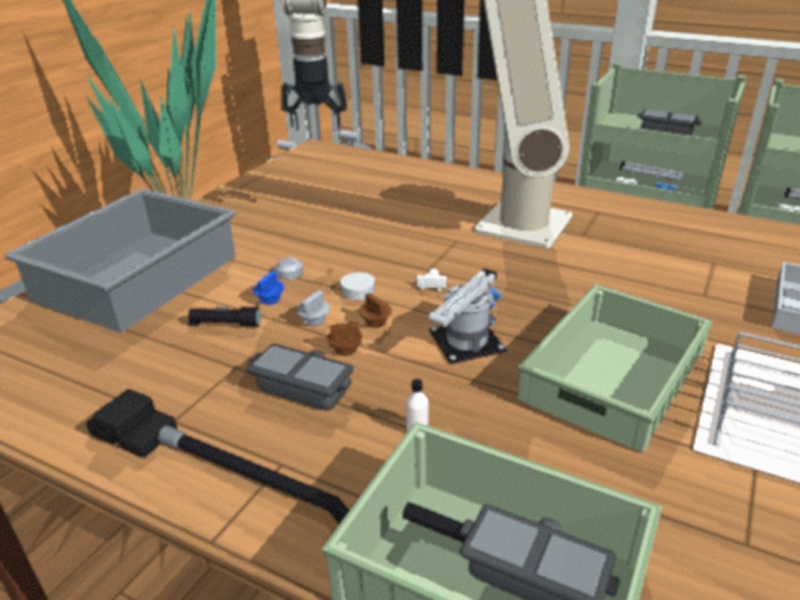

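The top view shows the stand from (360,282) to (345,390), the canister under it near (355,349), the steel cap at (522,313) and the empty crate around (195,355). These are pixels in the 800x600 picture.

Run:
```python
from h import *
i=bot.camera_info('top'); s=.64
im=cv2.imread('pics/t0.png')
R=lambda u,v,z:ray(i,u*s,v*s,z).round(4)
print('crate rim',[R(*p,.075) for p in [(152,258),(274,275),(238,454),(110,432)]])
print('foot',[R(*p,.008) for p in [(315,350),(397,349),(359,392)]])
print('collar',R(352,345,.1)); print('cap',R(522,311,.057))
hsv=cv2.cvtColor(im,cv2.COLOR_BGR2HSV)
# stand mask
m=((hsv[...,1]<60)&(hsv[...,2]>110)).astype(np.uint8)
def rect(x0,x1,y0,y1,z):
    mm=np.zeros_like(m); mm[y0:y1,x0:x1]=m[y0:y1,x0:x1]
    n,l,st,c=cv2.connectedComponentsWithStats(mm); k=1+st[1:,4].argmax()
    p=np.argwhere(l==k)[:,::-1]
    w=np.array([ray(i,u,v,z)[:2] for u,v in p]).astype(np.float32); return cv2.minAreaRect(w),st[k]
print(rect(210,245,170,260,.115))
print(rect(320,350,185,215,.03))
for n,p,z in [('bottle',(344,208),.05),('mask',(465,210),.03),('br1',(462,280),.05),('br2',(460,337),.05),('blue mp',(365,430),.02),('clear',(438,438),.02),('tin',(512,388),.026),('bluecap',(594,325),.05)]: print(n,R(*p,z))
big=cv2.resize(im[160:265,190:360],None,fx=4.7,fy=4.7,interpolation=cv2.INTER_CUBIC); cv2.imwrite('pics/c0.png',big)
```

```text
crate rim [array([0.6669, 0.4206, 0.075 ]), array([0.6391, 0.2061, 0.075 ]), array([0.3365, 0.2474, 0.075 ]), array([0.3687, 0.46  , 0.075 ])]
foot [array([0.5195, 0.1383, 0.008 ]), array([ 0.5233, -0.0082,  0.008 ]), array([0.4459, 0.0576, 0.008 ])]
collar [0.5143 0.0654 0.1   ]
cap [ 0.585  -0.2246  0.057 ]
(((0.5337927937507629, 0.06449146568775177), (0.1870431751012802, 0.07886006683111191), 2.221940279006958), array([ 210,  177,   32,   73, 1088], dtype=int32))
(((0.5898975133895874, -0.22143350541591644), (0.063020721077919, 0.05051989480853081), 6.186079978942871), array([322, 188,  20,  23, 321], dtype=int32))
bottle [0.7734 0.0914 0.05  ]
mask [ 0.7801 -0.1298  0.03  ]
br1 [ 0.6412 -0.1215  0.05  ]
br2 [ 0.539  -0.1173  0.05  ]
blue mp [0.3799 0.0446 0.02  ]
clear [ 0.3681 -0.081   0.02  ]
tin [ 0.4548 -0.209   0.026 ]
bluecap [ 0.5634 -0.3502  0.05  ]
```

View pics/c0.png

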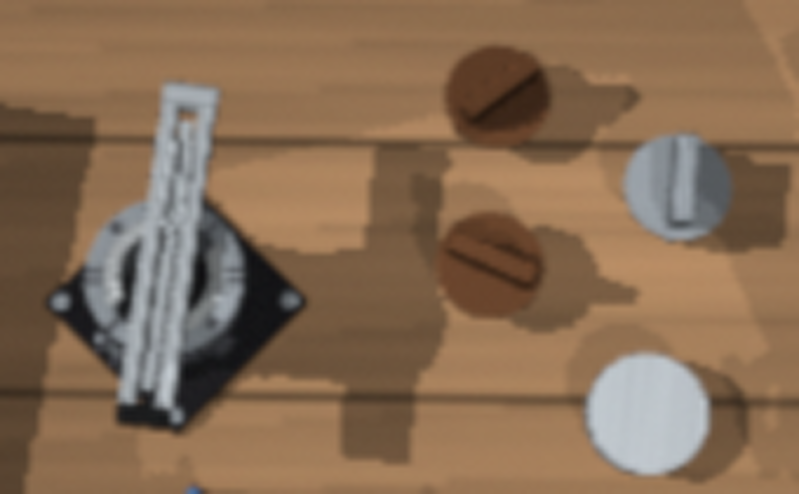

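The crop shows the stand's ends at about (190,85) and (147,412), the collar centred near (165,278), and the cap with its bar at (684,180), nearly along x. The next move is to put the wrist camera over the stand.

Run:
```python
from h import *
i=bot.camera_info('top')
C=lambda u,v,z:ray(i,u/4.7+190,v/4.7+160,z)
a=C(190,88,.116);b=C(147,407,.116);print('stand',a,b,(a+b)/2,np.linalg.norm(a-b),np.degrees(np.arctan2(*(a-b)[1::-1])))
print('collar',C(165,278,.1),'bar',C(685,140,.057),C(683,222,.057))
w=bot.camera_info('wrist');o=bot.get_obs();P=np.array(w['pose']);print(w['vertical_fov'],P.round(3))
```

```text
stand [0.62250617 0.05410918 0.116     ] [0.44616902 0.07215375 0.116     ] [0.53433759 0.06313147 0.116     ] 0.17725798816375435 -5.842737936876475
collar [0.51860218 0.06593093 0.1       ] bar [ 0.61090467 -0.22983345  0.057     ] [ 0.56242467 -0.22728803  0.057     ]
63.45842215689632 [[ 0.438  0.85   0.292  0.294]
 [-0.899  0.415  0.14  -0.412]
 [-0.002 -0.324  0.946  0.373]
 [ 0.     0.     0.     1.   ]]
```

Call:
step_arm:
  targets: "1 0.70 0.98 0.04 0 0 -0.71;1 0.70 0.98 0.04 0 0 -0.71;1 0.70 0.98 0.04 0 0 -0.71;1 0.70 0.98 0.04 0 0 -0.71;1 0.70 0.98 0.04 0 0 -0.71;1 0.70 0.98 0.04 0 0 -0.71;1 0.70 0.98 0.04 0 0 -0.71;1 0.70 0.98 0.04 0 0 -0.71;1 0.70 0.98 0.04 0 0 -0.71;1 0.70 0.98 0.04 0 0 -0.71"

```text
clock: 0.93
eef_pos: [0.4477, -0.1289, 0.2442]
tool_rot: [0.999, -0.052, -0.0, -0.0]
ft_force: [0.9, -0.9, -0.5]
grip_width: 0.0859
grasp_force: 0.0
```

```bash
python3 -c "
from h import *
o=bot.get_obs();print(o['clock'],o['eef_pos'],o['tool_rot'],o['joint_pos'])"
```

```text
0.9333 [ 0.44774761 -0.12888935  0.2441811 ] [ 9.98651734e-01 -5.19099702e-02 -2.61299322e-04 -3.43855215e-06] [-2.80211127e-01  1.68026600e-01 -5.29215218e-02  1.35035880e+00
 -1.11565558e-04  2.96524818e+00]
```

Call:
step_arm:
  targets: "1 0.12 0.19 0 0 0 1;1 0.12 0.19 0 0 0 1;1 0.12 0.19 0 0 0 1;1 0.12 0.19 0 0 0 1;1 0.12 0.19 0 0 0 1;1 0.12 0.19 0 0 0 1;1 0.12 0.19 0 0 0 1"

```text
clock: 1.52
eef_pos: [0.507, -0.0353, 0.2436]
tool_rot: [0.942, 0.337, -0.001, -0.0]
ft_force: [-0.4, -0.3, 0.2]
grip_width: 0.0854
grasp_force: 0.0
```

Call:
step_arm:
  targets: "1 0.12 0.19 0 0 0 1;1 0.12 0.19 0 0 0 1;1 0.12 0.19 0 0 0 1;1 0.12 0.19 0 0 0 1;1 0.12 0.19 0 0 0 1;1 0.12 0.19 0 0 0 1;1 0.12 0.19 0 0 0 1"

```text
clock: 2.1
eef_pos: [0.567, 0.0596, 0.2434]
tool_rot: [0.741, 0.672, -0.001, -0.001]
ft_force: [-0.4, -0.7, -0.1]
grip_width: 0.0854
grasp_force: 0.0
```

Call:
step_arm:
  targets: "1 0 0 0 0 0 1;1 0 0 0 0 0 1;1 0 0 0 0 0 1;1 0 0 0 0 0 1;1 0 0 0 0 0 1;1 0 0 0 0 0 1;1 0 0 0 0 0 1"

```text
clock: 2.68
eef_pos: [0.5669, 0.0591, 0.2437]
tool_rot: [0.428, 0.904, -0.0, -0.001]
ft_force: [-0.3, -0.4, 0.6]
grip_width: 0.0858
grasp_force: 0.0
```

Call:
step_arm:
  targets: "1 0 0 0 0 0 1;1 0 0 0 0 0 1;1 0 0 0 0 0 1;1 0 0 0 0 0 1;1 0 0 0 0 0 1;1 0 0 0 0 0 1;1 0 0 0 0 0 1;1 0 0 0 0 0 1;1 0 0 0 0 0 1"

```text
clock: 3.43
eef_pos: [0.567, 0.0591, 0.2439]
tool_rot: [0.053, 0.999, -0.0, -0.001]
ft_force: [0.1, -0.1, -0.4]
grip_width: 0.0854
grasp_force: 0.0
```

Run:
```python
from h import *
o=bot.get_obs();print(o['clock'],o['eef_pos'],o['tool_rot'],o['joint_pos'])
im,i=snap('wrist','w1.png');print(i['cx'],i['cy'],i.keys())
```

```text
3.4333 [0.56699632 0.05909949 0.24386942] [ 5.25255507e-02  9.98619442e-01 -9.54763269e-05 -5.16960392e-04] [ 1.03872216e-01  3.78440032e-01  2.29094218e-01  1.42250156e+00
 -2.75521146e-05  2.08971711e-01]
253.632252904402 183.4479002632123 dict_keys(['vertical_fov', 'cx', 'cy', 'pose'])
```

View pics/w1.png

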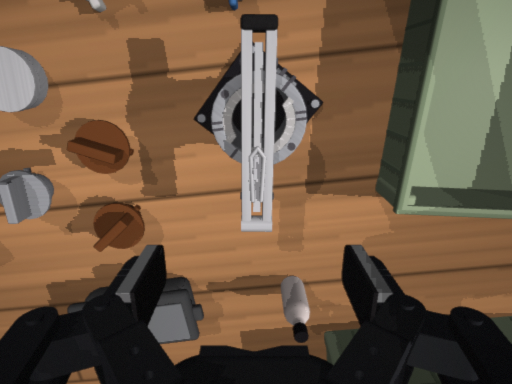

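The wrist view shows the stand from (259,15) to (256,230), the collar centred near (259,116), and the twin lines near (215,118) and (303,115).

Run:
```python
from h import *
i=bot.camera_info('wrist')
a=ray(i,257,230,.114);b=ray(i,259.5,15,.116);print(a,b,(a+b)/2,np.linalg.norm(a-b),np.degrees(np.arctan2(*(a-b)[1::-1])))
print('edges',[ray(i,u,v,.114)[:2] for u,v in [(242,200),(272,200),(243,60),(276,60)]])
im=cv2.imread('pics/w1.png')
print('collar edge',[ray(i,u,v,.1)[:2] for u,v in [(211,116),(307,116),(234,158),(283,157)]])
cv2.imwrite('pics/w1c.png',cv2.resize(im[50:180,185:335],None,fx=4.6,fy=4.6,interpolation=cv2.INTER_CUBIC))
```

```text
[0.6245683  0.05677069 0.114     ] [0.4386314  0.07768332 0.116     ] [0.53159985 0.06722701 0.115     ] 0.1871199337282126 -6.417182237944911
edges [array([0.59167553, 0.04587967]), array([0.59465441, 0.0740731 ]), array([0.46950412, 0.06110093]), array([0.47233605, 0.08791566])]
collar edge [array([0.51271436, 0.02634059]), array([0.521873  , 0.11304666]), array([0.55381292, 0.04220014]), array([0.55772597, 0.08851448])]
```

View pics/w1c.png

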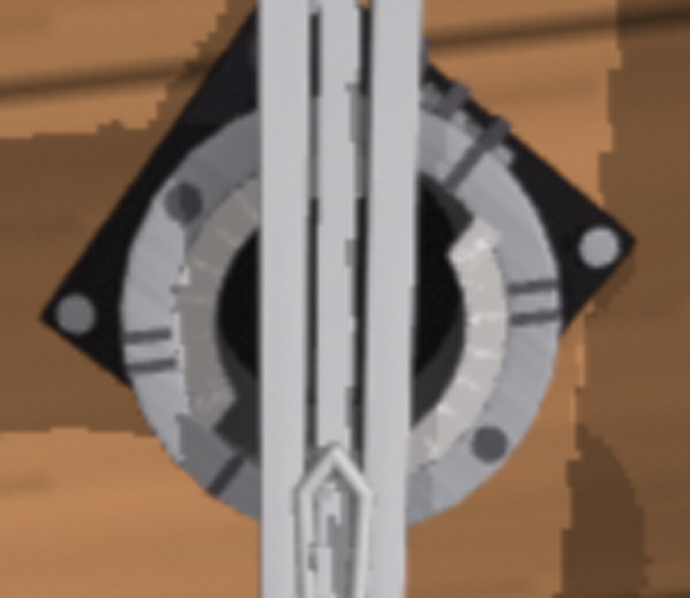

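Run:
```python
from h import *
i=bot.camera_info('wrist')
C=lambda u,v:ray(i,u/4.6+185,v/4.6+50,.1)[:2]
for p,q in [((150,350),(533,303)),((184,202),(490,444)),((475,165),(228,475))]:
    a=C(*p);b=C(*q);d=a-b;print((a+b)/2,np.linalg.norm(d),np.degrees(np.arctan2(d[1],d[0])))
```

```text
[0.52176781 0.06926504] 0.07651142893844638 -89.10708678576133
[0.52171199 0.06939752] 0.07723836411303597 -133.9260707695877
[0.52166111 0.07061834] 0.07772003600750033 135.34724769915314
```

Call:
step_arm:
  targets: "0.2 0.016 0.007 -0.2 0 0 -0.01;0.2 0.016 0.007 -0.2 0 0 -0.01;0.2 0.016 0.007 -0.2 0 0 -0.01;0.2 0.016 0.007 -0.25 0 0 -0.01;0.2 0.016 0.007 -0.29 0 0 -0.01;0.2 0.016 0.007 -0.312 0 0 -0.01;0.2 0.016 0.007 -0.312 0 0 -0.01"

```text
clock: 4.07
eef_pos: [0.573, 0.0624, 0.0853]
tool_rot: [0.056, 0.998, -0.001, -0.003]
ft_force: [-0.0, -0.9, -1.0]
grip_width: 0.051
grasp_force: 0.0
```

Call:
step_arm:
  targets: "-1 0 0 0 0 0 0;-1 0 0 0 0 0 0;-1 0 0 0 0 0 0;-1 0 0 0 0 0 0;-1 0 0 0 0 0 0;-1 0 0 0 0 0 0"

```text
clock: 4.57
eef_pos: [0.5765, 0.0627, 0.0899]
tool_rot: [0.056, 0.998, 0.0, 0.002]
ft_force: [-0.2, -1.1, 5.1]
grip_width: 0.0281
grasp_force: 61.5
```

Call:
step_arm:
  targets: "-1 0 0 0.04 0 0 0;-1 0 0 0.12 0 0 0;-1 0 0 0.2 0 0 0;-1 0 0 0.2 0 0 0"

```text
clock: 4.9
eef_pos: [0.5796, 0.0632, 0.197]
tool_rot: [0.056, 0.998, 0.001, 0.007]
ft_force: [1.8, 0.6, -1.2]
grip_width: 0.0282
grasp_force: 61.0
```

Run:
```python
from h import *
snap('wrist','w2.png'); o=bot.get_obs();print(o['eef_pos'],o['ft_force'],o['ft_torque'],o['grip_width'])
im,i=snap('top','t2.png')
cv2.imwrite('pics/w2b.png',np.hstack([cv2.imread('pics/w2.png')[:,60:460],im[:,50:450]]))
```

```text
[0.57848326 0.06306582 0.19353938] [ 0.62189726  0.84970521 -2.00510901] [-0.00974782 -0.08351075 -0.04408661] 0.027897643332914068
```

View pics/w2b.png

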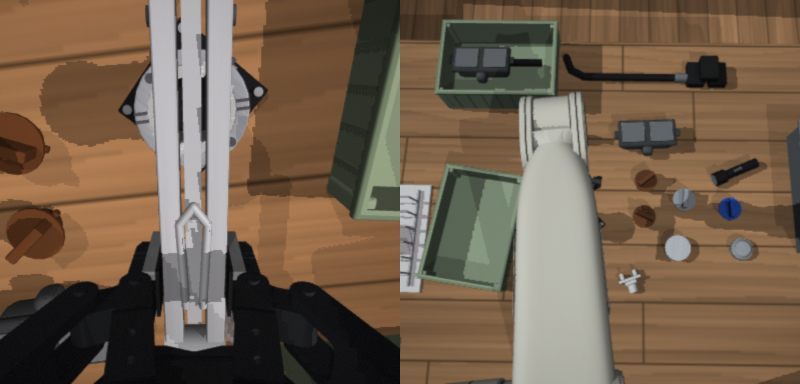

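Call:
step_arm:
  targets: "-1 -0.055 0.535 0 0 0 0;-1 -0.055 0.535 0 0 0 0;-1 -0.055 0.535 0 0 0 0;-1 -0.055 0.535 0 0 0 0;-1 -0.055 0.535 0 0 0 0;-1 -0.055 0.535 0 0 0 0;-1 -0.055 0.535 0 0 0 0;-1 -0.055 0.535 -0.1 0 0 0;-1 -0.055 0.535 -0.18 0 0 0;-1 -0.055 0.535 -0.25 0 0 0"

```text
clock: 5.83
eef_pos: [0.5462, 0.3305, 0.0602]
tool_rot: [0.055, 0.998, -0.001, -0.001]
ft_force: [-0.2, -0.1, -2.4]
grip_width: 0.028
grasp_force: 60.9
```

Call:
step_arm:
  targets: "-1 0 0 -0.03 0 0 0;-1 0 0 -0.06 0 0 0;-1 0 0 -0.08 0 0 0;-1 0 0 -0.09 0 0 0;-1 0 0 -0.09 0 0 0"

```text
clock: 6.25
eef_pos: [0.5463, 0.3293, 0.016]
tool_rot: [0.056, 0.998, -0.001, -0.002]
ft_force: [-0.5, -0.9, -1.7]
grip_width: 0.0277
grasp_force: 60.8
```

Call:
step_arm:
  targets: "-1 0 0 -0.008 0 0 0;-1 0 0 -0.016 0 0 0;-1 0 0 -0.018 0 0 0;-1 0 0 -0.018 0 0 0"

```text
clock: 6.58
eef_pos: [0.548, 0.3302, 0.0098]
tool_rot: [0.056, 0.998, 0.0, 0.0]
ft_force: [0.5, 0.4, -1.6]
grip_width: 0.0281
grasp_force: 60.8
```

Call:
step_arm:
  targets: "-1 0 0 -0.005 0 0 0;-1 0 0 -0.009 0 0 0;-1 0 0 -0.009 0 0 0"

```text
clock: 6.83
eef_pos: [0.5481, 0.3303, 0.0051]
tool_rot: [0.056, 0.998, 0.0, 0.0]
ft_force: [0.5, 0.2, -1.4]
grip_width: 0.028
grasp_force: 60.9
```

Call:
step_arm:
  targets: "-0.1 0 0 0 0 0 0;0.1 0 0 0 0 0 0;0.3 0 0 0 0 0 0;0.3 0 0 0 0 0 0;0.3 0 0 0.04 0 0 0;0.3 0 0 0.12 0 0 0;0.3 0 0 0.2 0 0 0;0.3 0 0 0.28 0 0 0;0.3 0 0 0.34 0 0 0;0.3 0 0 0.34 0 0 0"

```text
clock: 7.67
eef_pos: [0.5515, 0.3324, 0.1841]
tool_rot: [0.056, 0.998, 0.004, 0.006]
ft_force: [1.2, 0.7, 1.4]
grip_width: 0.0552
grasp_force: 0.0
```

Run:
```python
from h import *
o=bot.get_obs();print(o['clock'],o['eef_pos'],o['grip_width'],o['joint_pos'])
im,i=snap('wrist','w3.png')
for u,v in []:pass
```

```text
7.6667 [0.55150365 0.33239825 0.18405211] 0.05515628528573133 [5.42410858e-01 5.39839237e-01 3.26780034e-01 1.34259464e+00
 1.88020038e-06 6.54100156e-01]
```

View pics/w3.png

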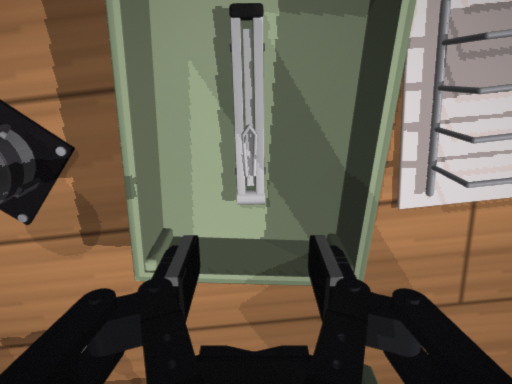

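The stand lies flat inside the crate, from (247,12) to (252,200). Next is the cap.

Call:
step_arm:
  targets: "0.3 0.08 -0.6 0.1 0 0 0.06;0.3 0.08 -0.6 0.1 0 0 0.06;0.3 0.08 -0.6 0.1 0 0 0.06;0.3 0.08 -0.6 0.1 0 0 0.06;0.3 0.08 -0.6 0.1 0 0 0.06;0.3 0.08 -0.6 0.1 0 0 0.06;0.3 0.08 -0.6 0.1 0 0 0.06;0.3 0.08 -0.6 0.1 0 0 0.06;0.3 0.08 -0.6 0.1 0 0 0.06;0.3 0.08 -0.6 0.1 0 0 0.06"

```text
clock: 8.55
eef_pos: [0.5873, 0.0291, 0.2237]
tool_rot: [0.034, 0.999, 0.0, -0.001]
ft_force: [0.4, 0.7, 0.2]
grip_width: 0.0554
grasp_force: 0.0
```

Call:
step_arm:
  targets: "0.3 0.09 -0.52 0 0 0 0;0.3 0.09 -0.52 0 0 0 0;0.3 0.09 -0.52 0 0 0 0;0.3 0.09 -0.52 0 0 0 0;0.3 0.09 -0.52 0 0 0 0;0.3 0.09 -0.52 0 0 0 0;0.3 0.09 -0.52 0 0 0 0;0.3 0.09 -0.52 0 0 0 0"

```text
clock: 9.22
eef_pos: [0.6328, -0.2322, 0.2223]
tool_rot: [0.034, 0.999, 0.0, -0.001]
ft_force: [0.1, 0.9, 0.3]
grip_width: 0.0554
grasp_force: 0.0
```

Run:
```python
from h import *
o=bot.get_obs();print(o['clock'],o['eef_pos'],o['tool_rot'],o['joint_pos'])
im,i=snap('wrist','w4.png')
```

```text
9.2167 [ 0.63275632 -0.23215034  0.22232376] [ 3.37824268e-02  9.99428398e-01  1.79634729e-04 -1.26183868e-03] [-3.51438129e-01  6.13225455e-01  5.49615557e-01  1.50969606e+00
 -4.46934566e-04 -2.83859801e-01]
```

View pics/w4.png

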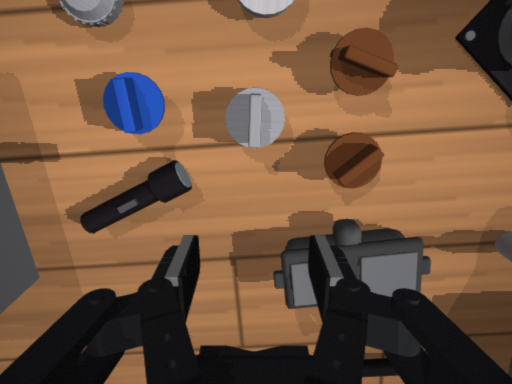

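The cap is at (255,118) with its bar nearly vertical in the picture, about (255,94) to (255,147).

Run:
```python
from h import *
i=bot.camera_info('wrist'); im=cv2.imread('pics/w4.png')
g=cv2.cvtColor(im,cv2.COLOR_BGR2HSV)[75:165,215:300]
m=((g[...,1]<50)&(g[...,2]>80)).astype(np.uint8)
n,l,st,c=cv2.connectedComponentsWithStats(m);k=1+st[1:,4].argmax();print(st[k],c[k])
cn=max(cv2.findContours((l==k).astype(np.uint8),0,1)[0],key=len)
w=np.array([ray(i,u+215,v+75,.031)[:2] for u,v in cn[:,0]],np.float32);print('flange',cv2.minEnclosingCircle(w),cv2.fitEllipse(w))
print('stat pct',np.percentile(g[...,2][l==k],[5,25,50,75,95]))
b=((l==k)&(g[...,2]>np.percentile(g[...,2][l==k],78))).astype(np.uint8)
n,l2,st,c=cv2.connectedComponentsWithStats(b);k=1+st[1:,4].argmax();print(st[k])
p=np.argwhere(l2==k)[:,::-1];w=np.array([ray(i,u+215,v+75,.057)[:2] for u,v in p],np.float32);print('bar',cv2.minAreaRect(w))
for r in g[...,2][20:72:8,22:58]: print(*r)
```

```text
[  10   13   60   60 2810] [39.5024911  42.45480427]
flange ((0.5900543332099915, -0.22519880533218384), 0.031913354992866516) ((0.5899029970169067, -0.22534289956092834), (0.0618978887796402, 0.062289658933877945), 128.30809020996094)
stat pct [111. 114. 148. 166. 169.]
[ 41  22   5  49 100]
bar ((0.5901098251342773, -0.2219785898923874), (0.003483481938019395, 0.046708203852176666), 83.83906555175781)
113 114 114 114 114 114 114 114 114 113 114 114 111 102 131 145 148 147 147 145 142 141 140 144 152 165 167 168 168 168 168 168 169 168 168 168
113 113 114 114 114 114 114 114 114 113 114 112 96 116 153 165 168 168 166 166 165 166 169 168 155 149 147 147 149 164 168 167 168 168 168 168
114 114 115 114 113 114 114 114 113 114 113 113 100 125 160 168 169 168 167 165 167 167 169 166 140 145 147 148 146 145 145 145 147 159 165 165
111 112 112 111 112 112 112 114 114 113 114 112 106 135 161 167 168 166 167 167 167 168 170 167 141 144 147 147 147 148 147 147 147 150 164 168
111 112 111 111 111 111 111 110 112 110 110 100 113 149 165 170 168 168 167 167 168 170 168 154 148 147 148 147 148 149 148 148 150 152 166 170
112 112 111 112 113 113 112 112 113 112 111 96 119 157 167 171 169 167 167 167 169 170 165 138 144 147 147 147 148 148 148 147 150 164 169 168
109 115 132 147 157 161 163 162 163 163 158 122 132 162 169 169 169 167 166 167 169 169 166 150 146 146 146 145 146 146 146 145 143 154 145 129
```

Run:
```python
from h import *
i=bot.camera_info('wrist')
a=ray(i,255.3,103,.057);b=ray(i,254.4,135,.057);d=b-a
print(a,b,np.degrees(np.arctan2(d[1],d[0])), ray(i,254.8,118,.057))
o=bot.get_obs();x,y,z,w=o['tool_rot'];print(np.degrees(np.arctan2(2*x*y,x*x-y*y)),o['eef_pos'])
```

```text
[ 0.57225034 -0.22354728  0.057     ] [ 0.60308079 -0.22642456  0.057     ] -5.331741275947275 [ 0.58644688 -0.224949    0.057     ]
176.24312297652378 [ 0.63268551 -0.22984182  0.22268297]
```

Call:
step_arm:
  targets: "0.2 -0.086 0.011 0 0 0 -0.031;0.2 -0.086 0.011 -0.08 0 0 -0.031;0.2 -0.086 0.011 -0.16 0 0 -0.031;0.2 -0.086 0.011 -0.24 0 0 -0.031;0.2 -0.086 0.011 -0.28 0 0 -0.031;0.2 -0.086 0.011 -0.28 0 0 -0.031;0.2 -0.086 0.011 -0.28 0 0 -0.031;0.2 -0.086 0.011 -0.28 0 0 -0.031"

```text
clock: 9.93
eef_pos: [0.5913, -0.2231, 0.0867]
tool_rot: [0.043, 0.999, -0.0, 0.001]
ft_force: [-0.7, -0.2, 0.5]
grip_width: 0.0515
grasp_force: 0.0
```

Call:
step_arm:
  targets: "0 -0.002 -0.004 -0.04 0 0 0;0 -0.002 -0.004 -0.075 0 0 0;-0.3 -0.002 -0.004 -0.093 0 0 0;-0.3 -0.002 -0.004 -0.1 0 0 0;-0.3 -0.002 -0.004 -0.1 0 0 0;-0.3 -0.002 -0.004 -0.1 0 0 0"

```text
clock: 10.43
eef_pos: [0.5898, -0.2266, 0.0363]
tool_rot: [0.044, 0.999, -0.0, 0.001]
ft_force: [0.4, -0.1, -0.1]
grip_width: 0.03
grasp_force: 0.0
```

Call:
step_arm:
  targets: "-0.6 0 0.002 0 0 0 0;-1 0 0.002 0 0 0 0;-1 0 0.002 0 0 0 0;-1 0 0.002 0 0 0 0;-1 0 0.002 0 0 0 0;-1 0 0.002 0 0 0 0"

```text
clock: 10.93
eef_pos: [0.5895, -0.2256, 0.0359]
tool_rot: [0.044, 0.999, -0.0, 0.001]
ft_force: [-0.5, 0.8, 5.6]
grip_width: 0.0107
grasp_force: 61.2
```

Call:
step_arm:
  targets: "-1 0 0 0.04 0 0 0;-1 0 0 0.12 0 0 0;-1 0 0 0.2 0 0 0;-1 0 0 0.28 0 0 0;-1 0 0 0.32 0 0 0;-1 0 0 0.32 0 0 0;-1 0 0 0.32 0 0 0"

```text
clock: 11.52
eef_pos: [0.5892, -0.2256, 0.1958]
tool_rot: [0.044, 0.999, -0.0, 0.001]
ft_force: [-0.6, 0.0, -0.8]
grip_width: 0.0106
grasp_force: 60.3
```

Run:
```python
from h import *
im,i=snap('wrist','w5.png');o=bot.get_obs();print(o['eef_pos'],o['ft_force'],o['ft_torque'],o['grip_width'])
```

```text
[ 0.5881007  -0.22512635  0.19360686] [-0.16687578  0.40274414 -1.84870451] [0.05116439 0.02251038 0.00445722] 0.010585773981197678
```

View pics/w5.png

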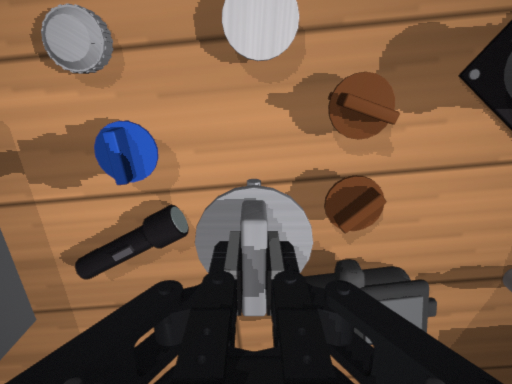

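The cap is held squarely at (255,235), with the flange level and nothing else disturbed.

Call:
step_arm:
  targets: "-1 -0.134 0.59 0 0 0 -0.87;-1 -0.134 0.59 0 0 0 -0.87;-1 -0.134 0.59 0 0 0 -0.87;-1 -0.134 0.59 0 0 0 -0.87;-1 -0.134 0.59 0 0 0 -0.87;-1 -0.134 0.59 0 0 0 -0.87;-1 -0.134 0.59 0 0 0 -0.87;-1 -0.134 0.59 0 0 0 -0.87;-1 -0.134 0.59 0 0 0 -0.87;-1 -0.134 0.59 0 0 0 -0.87"

```text
clock: 12.4
eef_pos: [0.5199, 0.0704, 0.1923]
tool_rot: [0.375, 0.927, -0.002, -0.002]
ft_force: [-0.6, -0.5, -1.0]
grip_width: 0.011
grasp_force: 60.3
```

```bash
cat > st.py <<'E'
from h import *
o=bot.get_obs();x,y,z,w=o['tool_rot'];print(o['clock'],o['eef_pos'].round(4),np.degrees(np.arctan2(2*x*y,x*x-y*y)),o['ft_force'].round(1),o['ft_torque'].round(2),o['grip_width'],o['grasp_force'])
E
python3 st.py; python3 -c "
from h import *
im,i=snap('wrist','w6.png')
np.save('i6.npy',i['pose'])"
```

```text
12.4 [0.5199 0.0704 0.1923] 135.91096511151153 [-0.6 -0.5 -1. ] [-0.03 -0.05 -0.01] 0.010962146053585555 60.30579328536987
```

View pics/w6.png

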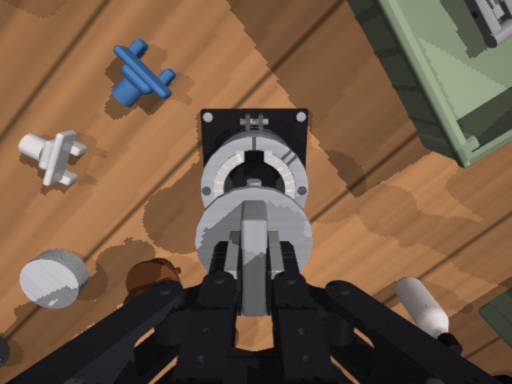

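The cap is over the canister. The entry line is at (254,142), in line with the bar, and the dots are at (206,190) and (303,187).

```bash
python3 - <<'E'
from h import *
i=bot.camera_info('wrist'); i=dict(i); i['pose']=np.load('i6.npy')
a,b,e=[ray(i,u,v,.1)[:2] for u,v in [(206,190),(303,188),(254,143)]]
c=(a+b)/2;print(c,np.linalg.norm(a-b),np.degrees(np.arctan2(*(a-b)[::-1])),np.degrees(np.arctan2(*(e-c)[::-1])),np.linalg.norm(e-c))
im=cv2.imread('pics/w6.png'); g=cv2.cvtColor(im,cv2.COLOR_BGR2HSV)
m=(g[...,1]<50)&(g[...,2]>90)
z=bot.get_obs()['eef_pos'][2]-.005
for v in (215,225,235): 
  r=np.where(m[v,180:330])[0]+180; print(v,r.min(),r.max(),[ray(i,u,v,z)[:2].round(4) for u in (r.min(),r.max())])
E
python3 st.py
```

```text
[0.52077171 0.07005655] 0.07807700768157902 -132.75763429857474 136.4275865779391 0.03743408273051695
215 202 305 [array([0.4897, 0.0625]), array([0.5268, 0.101 ])]
225 197 310 [array([0.4917, 0.0564]), array([0.533 , 0.0991])]
235 196 311 [array([0.4954, 0.0516]), array([0.5378, 0.0956])]
12.45 [0.5205 0.0695 0.1927] 135.80863861193615 [-1.  -0.3 -0.5] [ 0.01 -0.    0.03] 0.010664650803677343 60.30586838722229
```

Call:
step_arm:
  targets: "-1 0.001 0.001 -0.05 0 0 0;-1 0.001 0.001 -0.09 0 0 0;-1 0.001 0.001 -0.105 0 0 0;-1 0.001 0.001 -0.105 0 0 0;-1 0.001 0.001 -0.105 0 0 0"

```text
clock: 12.87
eef_pos: [0.5221, 0.069, 0.1419]
tool_rot: [0.377, 0.926, -0.0, -0.001]
ft_force: [-0.1, -0.2, -0.7]
grip_width: 0.0107
grasp_force: 60.3
```

Call:
step_arm:
  targets: "-1 0 0 -0.01 0 0 0;-1 0 0 -0.02 0 0 0;-1 0 0 -0.03 0 0 0;-1 0 0 -0.03 0 0 0;-1 0 0 -0.03 0 0 0"

```text
clock: 13.28
eef_pos: [0.522, 0.0701, 0.1272]
tool_rot: [0.377, 0.926, -0.0, -0.0]
ft_force: [-0.3, -0.5, -0.9]
grip_width: 0.011
grasp_force: 60.3
```

```bash
python3 st.py
```

```text
13.2833 [0.522  0.0701 0.1272] 135.7619732135166 [-0.3 -0.5 -0.9] [0.02 0.01 0.01] 0.010971421631505721 60.287954807281494
```

Entering freely. Lower onto the spring.

Call:
step_arm:
  targets: "-1 0 0 -0.008 0 0 0;-1 0 0 -0.016 0 0 0;-1 0 0 -0.022 0 0 0;-1 0 0 -0.022 0 0 0;-1 0 0 -0.022 0 0 0"

```text
clock: 13.7
eef_pos: [0.5222, 0.0702, 0.1162]
tool_rot: [0.377, 0.926, -0.0, -0.0]
ft_force: [-0.1, -0.3, -1.0]
grip_width: 0.0108
grasp_force: 60.3
```

Call:
step_arm:
  targets: "-1 0 0 -0.005 0 0 0;-1 0 0 -0.01 0 0 0;-1 0 0 -0.012 0 0 0;-1 0 0 -0.012 0 0 0;-1 0 0 -0.012 0 0 0"

```text
clock: 14.12
eef_pos: [0.5226, 0.0702, 0.1108]
tool_rot: [0.377, 0.926, 0.0, 0.0]
ft_force: [-0.3, -1.1, 3.4]
grip_width: 0.011
grasp_force: 61.0
```

Call:
step_arm:
  targets: "-1 0 0 -0.003 0 0 0;-1 0 0 -0.006 0 0 0;-1 0 0 -0.007 0 0 0;-1 0 0 -0.007 0 0 0;-1 0 0 -0.007 0 0 0"

```text
clock: 14.53
eef_pos: [0.5226, 0.0702, 0.1098]
tool_rot: [0.377, 0.926, 0.001, 0.001]
ft_force: [-6.8, -0.1, 19.8]
grip_width: 0.0107
grasp_force: 63.2
```

Call:
step_arm:
  targets: "-1 0 0 -0.001 0 0 0;-1 0 0 0.001 0 0 0;-1 0 0 0.001 0 0 0;-1 0 0 0.001 0 0 0"

```text
clock: 14.87
eef_pos: [0.5226, 0.0702, 0.1098]
tool_rot: [0.377, 0.926, 0.001, 0.001]
ft_force: [-4.7, -0.5, 15.7]
grip_width: 0.0108
grasp_force: 62.8
```

Call:
step_arm:
  targets: "-1 0 0 0 0 0 -0.1;-1 0 0 0 0 0 -0.2;-1 0 0 0 0 0 -0.3;-1 0 0 0 0 0 -0.4;-1 0 0 0 0 0 -0.5;-1 0 0 0 0 0 -0.5"

```text
clock: 15.37
eef_pos: [0.523, 0.0705, 0.1098]
tool_rot: [0.551, 0.834, 0.001, 0.001]
ft_force: [-4.7, 0.7, 14.8]
grip_width: 0.0108
grasp_force: 62.7
```

```bash
python3 st.py
```

```text
15.3667 [0.523  0.0705 0.1098] 113.12142467145821 [-4.7  0.7 14.8] [ 0.09  0.99 -0.17] 0.010755554872256191 62.688385248184204
```

Call:
step_arm:
  targets: "-1 0 0 0 0 0 -0.1;-1 0 0 0 0 0 -0.2;-1 0 0 0 0 0 -0.3;-1 0 0 0 0 0 -0.4;-1 0 0 0 0 0 -0.49;-1 0 0 0 0 0 -0.49;-1 0 0 0 0 0 -0.49;-1 0 0 0 0 0 -0.49;-1 0 0 0 0 0 -0.49;-1 0 0 0 0 0 -0.49"

```text
clock: 16.2
eef_pos: [0.5234, 0.0706, 0.1098]
tool_rot: [0.7, 0.714, 0.002, 0.001]
ft_force: [-3.8, 0.6, 14.5]
grip_width: 0.0108
grasp_force: 62.6
```

```bash
python3 st.py
python3 - <<'E'
from h import *
im,i=snap('wrist','w7.png')
w=cv2.imread('pics/w7.png')
r=w[110:250,180:330]
cv2.imwrite('pics/w7c.png',np.hstack([cv2.resize(r,None,fx=4,fy=4,interpolation=cv2.INTER_CUBIC)]))
E
```

```text
16.2 [0.5234 0.0706 0.1098] 91.18532432721413 [-3.8  0.6 14.5] [ 0.09  0.81 -0.12] 0.010803861089069973 62.58306384086609
```

View pics/w7c.png

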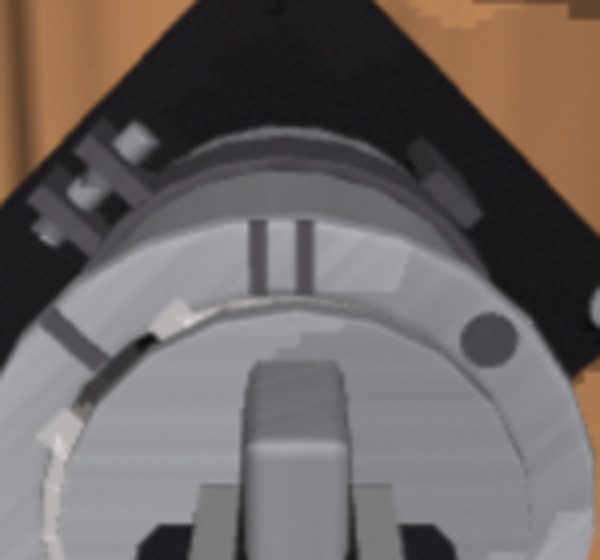

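The bar points at the twin lines at (282,257), the flange sits level on the rim, and the entry line at (75,340) is left behind. I'm handing in the job.

```bash
python3 -c "
from h import *
print(bot.job_done())"
```

```text
the job is handed in; nothing more can be done
None
```

I handed the job in at about 16 s on the robot's clock. The stand lies flat in the crate, and the cap is pressed in, turned to the twin lines and still gripped. I saw no bystander disturbed in the pictures I took, and `job_done()` returned no verdict.

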